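Fit the scraper cassette to the bench sheeter and throw its thickness lever

ROBOT

A 7-joint arm with a two-finger parallel gripper is mounted at the origin on a cart in front of the work surface, level with it; the furniture and walls round the work are solid. World frame = base frame: x ahead of the robot, y to its left, z up, the work surface at z = 0. Lengths are in m, angles in rad, forces in N, time in s.
With the tool pointing down it reaches from about 0.425 to 0.975 m from the base axis. Payload 16.7 kg.
Tool frame: the origin (TCP) lies on the centre line of the jaws, within the pads' length; the fingertips stand 11 mm ahead of it and the grasp point (between the pads) lies 8 mm behind it (tcp_to_tips is the distance from the TCP to the fingertips, in m); y points along the fingers, z is the direction in which the jaws open and shut, and the axes are right-handed (so a half turn about y gives the same grasp; the last joint's range is limited). The gripper opens to 85 mm and grips with 20 to 120 N. Pads are 22 mm wide; open, the fingers measure 114 mm over their backs; the gripper's body (76 mm by 85 mm) begins 54 mm behind the grasp point. The pads swing forward as they close: fully open they stand 13 mm farther back than shut.
Start: joints at [0.995, 0.426, 0.074, 1.606, -0.034, 1.111, -0.067], TCP at [0.279, -0.614, 0.242] pointing down, gripper open.
Joint ranges: [-2.85, 2.85], [-0.5, 2.14], [-1.23, 1.37], [0.21, 2.46], [-1.02, 4.16], [0.16, 2.05], [-2.73, 2.73]. Speed limits (rad/s): [1.89, 1.89, 2.39, 2.39, 3.01, 3.01, 3.01].

INTERFACE

Orientations are given as a unit quaternion [w, x, y, z].
In Python, from rig import * gives the robot as it stands. The module is installed in compiled form; this text tells all that it offers. Calls block until the motion is done:
- move_to(position, orientation): joint-space move of the TCP to a pose.
- movel(position, attitude=None, velocity=0.15, stop_force=None): straight line of the TCP; attitude=None keeps the orientation; velocity is the mean speed in m/s. With stop_force (N) it stops when the force on the tool has changed by that much, and returns True; else False.
- move_j(angles): joint-space move.
- gripper_to(opening): opening from 0.0 (shut) to 1.0 (fully open); the grip force is fixed at half the most; returns when the fingers have stopped.
- wait(seconds).
- solve_ik(position, orientation): joint angles nearest the present ones, or None.
- read_state(): the state.
- capture(name): name is "scene" or "top" or "wrist"; returns (picture, depth): 400x640x3 uint8, red, green, blue; 400x640 float32, m along the optical axis (not along the pixel's ray), 0 where there is no reading.
- calibration(name): a dict with "K" (3x3 intrinsics, pixels), "k1" (the pictures are not rectified: a ray, as slopes to the right and down, at radius r is drawn at 1 + k1 r^2 times it, then the intrinsics apply), "eye" and "orientation" of the camera in the world. Camera axes: x right, y down, z forward; pixel columns grow to the right and rows downward; lengths in m; the calibration is good to about 2 mm. A picture is of the moment at which its call begins: read the wrist's pose just before it. calibration takes no time and is no camera call; for the wrist camera it gives the pose at the moment of the call.
A pose or a line that the arm cannot do raises IKError and nothing moves.
- hand_in(): hands the job in, once; it reports no verdict.
The state is a dict: "time": time; "joint_pos": joint angles; "joint_vel": joint speeds; "effort": joint torques, N m; "position": TCP position; "tool_rot": TCP orientation; "contact_force": force on the tool from outside, world axes, zero at the start; "wrist_torque": the same for the moment, N m; "width": opening from 0.0 (shut) to 1.0 (fully open).
Only numpy, scipy, OpenCV 4.12 (cv2) and the standard library are available. Lean on these libraries where they do the work, as an engineer would, in place of code of your own. Each camera call takes 0.05 s, during which the arm holds its last target.

TASK

Get the bench sheeter ready: lift the scraper cassette out of its white dock (only its ends are free there), set it down upright on the bare table top and let go, then take it again, by its sides so that its ends are free, hook its lip under the sheeter's hook rail and rock it down until the sprung catch clicks over its foot. Then throw the thickness lever out of its parking notch into the notch marked by the pointed stud (the other notches have flat discs), and let go. Leave the timer, the steel cup, the dipping fork and the tape roll where they are.

Things in the scene. Friction and masses are not known exactly. Their poses are not given: they have to be found in the camera images.
- sheeter: Fixed white machine base, 150 (x) x 330 (y) mm, top face 24 mm above the table; origin at the centre of its underside on the table, x to its rear (away from the robot), y to its left, z up; turned up to 0.15 rad. Left half: cassette seat; right half: thickness lever. Behind the seat a roller, whose end blocks reach 64 mm above the table.
- seat (a point): Where the cassette's origin lies when home (sheeter frame x -5, y +85, z 32 mm), axes as the sheeter's: top of a pad 44 (x) x 36 (y) mm, 8 mm above the base. Both sides are free for fingers. Lowered level, the cassette would land on rail and catch: bring it in front (-x) end raised about 20 degrees, lip first along its own x under the rail, then rock it down about the rail.
- hook_rail (a point): Middle of the hook rail: a fixed steel bar 8 mm in diameter along the sheeter's y, 35.5 mm to +x and 14.5 mm above point seat; its underside clears the lip of the seated cassette by 2.5 mm, and below it is open down to the base. Its two end posts stand 36 mm apart inside; the 30 mm wide lip goes between them.
- cassette: Loose aluminium block 60 (x) x 44 (y) x 46 (z) mm, 0.18 to 0.35 kg; origin at the centre of its underside. A steel lip 30 mm wide (z 3 to 8) reaches out of its +x end to x = +42 mm; a foot 30 mm wide (z 2 to 8) out of its -x end to x = -36 mm. It goes on the sheeter lip to the rear. In the dock grip its end faces, higher than 10 mm on it; for fitting its side faces (y).
- dock: Fixed white storage dock on the left, turned up to 0.5 rad; origin at the centre of its underside, axes as the cassette's in it. Floor 64 x 66 mm, 12 mm thick; two cheeks 46 mm long (x), 8 mm thick, 54 mm high above the table, 49 mm apart inside, cover the cassette's sides (y); its ends are open. The table between it and the sheeter is bare, 0.4 to 0.48 m ahead of the robot.
- catch (a joint): Sprung catch in front of the seat, m: 0 at rest, grows to the front. Its nose stands 33 to 46 mm to -x of point seat, 9 to 23 mm above it, 22 mm wide, sloped on top: the cassette's foot pushes it about 3 mm aside while rocked down (under 10 N at the front end), then it springs back to 0 over the foot.
- thickness_lever (a joint): Angle of the lever, rad, about an upright axis at sheeter x +55, y -85 mm. 0 in the parking notch, where it starts (rightmost); grows as the lever swings clockwise from above, its front end toward the seat. Four notches: 0, 0.45, 0.90, 1.35 (end stops just outside). At value j the arm points along sheeter (-cos(j-0.675), sin(j-0.675)).
- plunger (a joint): Sprung ball plunger under the lever, m: 0 when down in a notch, about 0.004 up on the lands between notches. It leaves a notch with about 4 to 8 N at the knob and falls in and centres itself within about 0.02 rad near the next.
- lever_knob (a point): Middle of the lever's upright black round knob, 22 mm in diameter, gripped part from 12 mm below to 14 mm above this point; 88 mm from the lever's axis and 80 mm above the table. Push it or grip it from above and swing it about the lever's axis; the arm lies 18 mm below and lower.
- lever_pointer (a point): Point 124 mm from the lever's axis in line with its arm, at the height of the base's top, just past the pointer's end; it lies over the mark of the notch that the lever is in.
- mark_stud: Pointed (conical) dark steel stud, 14 mm in diameter and 14 mm high, fixed on the sheeter's base 124 mm from the lever's axis beside the notch to be used: 0.45, 0.90 or 1.35, whichever was drawn. Origin at the centre of its underside.
- mark_disc_1: Flat dark steel disc, 14 mm in diameter and 3 mm high, beside one of the notches not to be used. Origin at its underside.
- mark_disc_2: A second such flat disc beside the other notch not to be used.
- kitchen_timer: Kitchen timer, round, 62 mm in diameter and 48 mm high, between dock and sheeter toward the rear; bystander. Origin at the centre of its underside.
- sample_cup_4: Small empty steel cup, 66 mm wide and 33 mm high, behind the dock; bystander. Origin at the centre of its underside.
- dipping_fork: Dipping fork with wooden handle, 15 x 223 (along y) x 14 mm, along the front edge of the table; bystander. Origin under its middle.
- tape_spare_1: Roll of cream tape lying flat, 100 mm in diameter and 48 mm high, behind the sheeter; bystander. Origin at the centre of its underside.

How it is judged:
On the way, in this order (a step that is already met when the one before it is completed fails the run):
1. the cassette is lifted out of the dock (height (world z) of cassette above 0.03 m and angle between cassette's own z axis and vertical below 0.6 rad), for 0.1 s.
2. the cassette stands upright on the bare table top, released (height (world z) of cassette below 0.005 m and angle between cassette's own z axis and vertical below 0.1 rad and contact force between cassette and the arm below 0.1 N and contact force between cassette and the fingers below 0.1 N and linear speed of cassette below 0.02 m/s), for 0.2 s.
3. the cassette is home on its seat, lip under the rail and catch over the foot (x of cassette in the frame of seat between -0.004 and 0.004 m and y of cassette in the frame of seat between -0.005 and 0.005 m and z of cassette in the frame of seat between -0.003 and 0.0025 m and angle between the x axis of cassette and the x axis of seat, either way round below 0.09 rad and angle between cassette's own z axis and vertical below 0.06 rad and value of joint catch below 0.0015 m), for 0.2 s.
4. the thickness lever is down in the notch marked by the pointed stud (horizontal distance between lever_pointer and mark_stud below 0.01 m and value of joint plunger below 0.0015 m), for 0.2 s.
At the end, for the whole second after the job is handed in: Cassette home and still on the seat (within 4 mm lengthwise, 5 mm sideways, 2.5 mm in height, level within 0.06 rad, in line within 0.09 rad), catch back over its foot (under 1.5 mm); lever still in the stud's notch, pointer within 10 mm of the stud, plunger down (under 1.5 mm) (all of step 3 and all of step 4 and linear speed of cassette below 0.01 m/s and velocity of joint thickness_lever between -0.05 and 0.05 rad/s); the robot touches nothing.
It fails at once if the timer is moved more than 25 mm (distance of kitchen_timer from where it was at the start of the episode above 0.025 m).
It fails at once if the steel cup is moved more than 25 mm (distance of sample_cup_4 from where it was at the start of the episode above 0.025 m).
It fails at once if the dipping fork is moved more than 25 mm (distance of dipping_fork from where it was at the start of the episode above 0.025 m).
It fails at once if the tape roll is moved more than 25 mm (distance of tape_spare_1 from where it was at the start of the episode above 0.025 m).
It fails at once if the cassette is tipped over (angle between cassette's own z axis and vertical above 0.9 rad).
It also fails if it takes over 64 s, if anything falls off the work surface, if the arm or the gripper's body presses on something with over 40 N, if the wrist force passes 120 N, or if a joint passes its speed limit or range.

## Working session

There is one attempt and no reset: what is moved stays moved. The work goes in short steps, each a Python script; the robot and the scene stay as the last script left them, time stands still between calls to the robot, and variables do not carry over. Pictures are saved under pics/ and viewed, and the job is handed in when it is done.

```bash
mkdir -p pics; python3 - <<'E'
from rig import *
import cv2,numpy as np
s=read_state();print(s)
for n in("scene","top","wrist"):
    p,d=capture(n);cv2.imwrite(f"pics/{n}0.png",p[:,:,::-1]);np.save(f"pics/{n}0.npy",d)
    c=calibration(n);print(n,c)
E
```

```text
{'time': 0.0, 'joint_pos': array([ 0.9944556 ,  0.4267163 ,  0.07386466,  1.60660057, -0.03412484,
        1.11080375, -0.06714711]), 'joint_vel': array([-0.0008089 , -0.00080971, -0.00042965,  0.00158298,  0.00105745,
       -0.00127064,  0.00025465]), 'effort': array([ 3.86991465e-03, -9.49821424e+01,  3.76244724e+00, -4.63496411e+01,
        1.92476052e-02,  1.04203331e-02, -7.22770733e-05]), 'position': array([ 0.27925976, -0.61409392,  0.24162431]), 'tool_rot': array([ 0.14961158, -0.14985371,  0.69150329, -0.69063988]), 'contact_force': array([-0.94296495, -0.56646015,  0.58872853]), 'wrist_torque': array([ 0.00324704,  0.00569754, -0.033516  ]), 'width': 1.0041508555330279}
scene {'K': array([[497.68728428,   0.        , 314.70241131],
       [  0.        , 497.68728428, 202.40772433],
       [  0.        ,   0.        ,   1.        ]]), 'k1': -0.15261177269795578, 'eye': array([0.14011074, 0.65397437, 0.95508759]), 'orientation': array([ 0.09985487, -0.24690621,  0.90137411, -0.34145432])}
top {'K': array([[387.63281038,   0.        , 321.09744412],
       [  0.        , 387.63281038, 193.88726219],
       [  0.        ,   0.        ,   1.        ]]), 'k1': -0.05551606587498864, 'eye': array([4.61080469e-01, 5.12331224e-04, 1.09381086e+00]), 'orientation': array([-0.02387809,  0.71496393, -0.69832414,  0.02449099])}
wrist {'K': array([[345.05923215,   0.        , 323.44653249],
       [  0.        , 345.05923215, 200.93548422],
       [  0.        ,   0.        ,   1.        ]]), 'k1': -0.057432605769916434, 'eye': array([ 0.34708935, -0.58147546,  0.37272262]), 'orientation': array([ 0.1263467 ,  0.83146498, -0.53478674, -0.08188794])}
```

View pics/scene0.png

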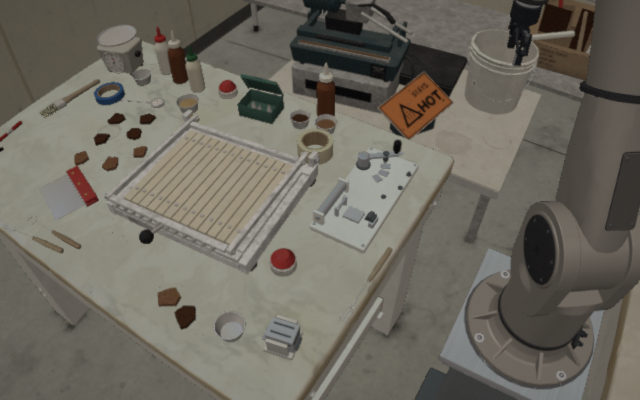

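View pics/top0.png

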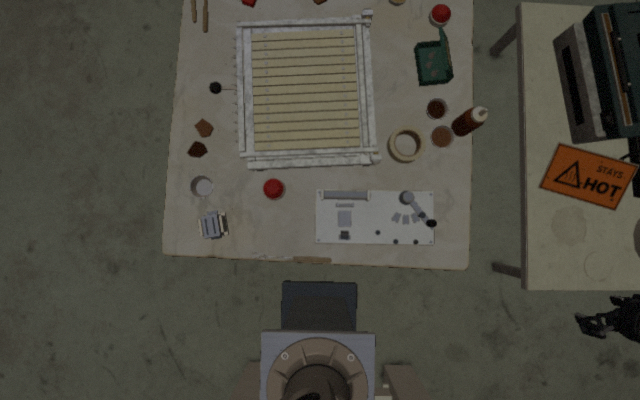

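View pics/wrist0.png

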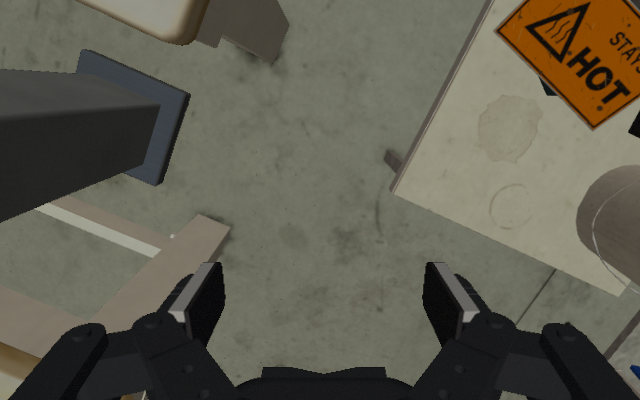

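```bash
cat > h.py <<'E'
import numpy as np, cv2
from scipy.spatial.transform import Rotation as R
def q2R(q): return R.from_quat([q[1],q[2],q[3],q[0]])
def R2q(r):
    x=r.as_quat(); return np.array([x[3],x[0],x[1],x[2]])
def ray(cal,u,v):
    K=cal["K"];x=(u-K[0,2])/K[0,0];y=(v-K[1,2])/K[1,1]
    rd=np.hypot(x,y);r=rd
    for _ in range(20): r=rd/(1+cal["k1"]*r*r)
    f=r/rd if rd>0 else 1
    return np.array([x*f,y*f,1.])
def atdepth(cal,u,v,d): return cal["eye"]+q2R(cal["orientation"]).apply(ray(cal,u,v)*d)
def atz(cal,u,v,z):
    w=q2R(cal["orientation"]).apply(ray(cal,u,v)); return cal["eye"]+w*(z-cal["eye"][2])/w[2]
def cloud(cal,D):
    vv,uu=np.mgrid[0:D.shape[0],0:D.shape[1]]
    K=cal["K"];x=(uu-K[0,2])/K[0,0];y=(vv-K[1,2])/K[1,1];rd=np.hypot(x,y);r=rd.copy()
    for _ in range(20): r=rd/(1+cal["k1"]*r*r)
    f=np.where(rd>0,r/np.maximum(rd,1e-9),1)
    P=np.stack([x*f*D,y*f*D,D],-1).reshape(-1,3)
    return (cal["eye"]+q2R(cal["orientation"]).apply(P)).reshape(D.shape+(3,))
def proj(cal,P):
    p=q2R(cal["orientation"]).inv().apply(np.asarray(P)-cal["eye"]);p=np.atleast_2d(p)
    x=p[:,0]/p[:,2];y=p[:,1]/p[:,2];f=1+cal["k1"]*(x*x+y*y);K=cal["K"]
    return np.stack([x*f*K[0,0]+K[0,2],y*f*K[1,1]+K[1,2]],-1)
# tool orientation: approach dir (tool y) and jaw axis (tool z), world
def tool(app,jaw):
    app=np.asarray(app,float);app/=np.linalg.norm(app);jaw=np.asarray(jaw,float);jaw=jaw-app*(jaw@app);jaw/=np.linalg.norm(jaw)
    return R.from_matrix(np.stack([np.cross(app,jaw),app,jaw],1))
def down(jawangle): # jaw axis at angle in world xy
    return tool([0,0,-1],[np.cos(jawangle),np.sin(jawangle),0])
E
python3 - <<'E'
from rig import *
from h import *
s=read_state();c=calibration("wrist");r=q2R(s["tool_rot"]);print(r.as_matrix().round(3))
print("cam in tool",r.inv().apply(c["eye"]-s["position"]),(r.inv()*q2R(c["orientation"])).as_matrix().round(3))
t=calibration("top");D=np.load("pics/top0.npy")
for n,u,v in [("dock",214,225),("cup",202,187),("timer",274,188),("baseUL",318,193),("baseUR",432,193),("baseLL",317,241),("baseLR",433,243),("knob",431,223),("tape",405,146),("fork",310,260)]:
    print(n,atdepth(t,u,v,D[v,u]).round(3))
print(s["position"])
E
```

```text
[[-0.91  -0.     0.414]
 [-0.414  0.001 -0.91 ]
 [ 0.    -1.    -0.001]]
cam in tool [-0.07525211 -0.13090824 -0.001837  ] [[-0.001  0.955  0.298]
 [ 0.    -0.298  0.955]
 [ 1.     0.001  0.   ]]
dock [0.442 0.285 0.058]
cup [0.547 0.338 0.007]
timer [0.546 0.129 0.046]
baseUL [0.536 0.009 0.027]
baseUR [ 0.544 -0.308  0.025]
baseLL [0.405 0.009 0.027]
baseLR [ 0.406 -0.311  0.024]
knob [ 0.461 -0.284  0.099]
tape [ 0.679 -0.237 -0.   ]
fork [0.351 0.027 0.011]
[ 0.27929127 -0.61419453  0.24181768]
```

```bash
python3 - <<'E'
from rig import *
from h import *
t0=read_state()["time"]
for n,p in [("sheet",[.47,-.15,.30]),("dock",[.44,.285,.2]),("seat",[.465,-.065,.1]),("knob",[.46,-.284,.09])]:
    for a in (0,90,180,270,):
        j=solve_ik(p,R2q(down(np.radians(a)))); print(n,a,None if j is None else j.round(2))
print(read_state()["time"]-t0)
E
```

```text
sheet 0 [ 0.54  0.1  -0.39  1.91  0.04  1.14  0.14]
sheet 90 [ 0.72  0.11 -0.58  1.9   0.07  1.14  1.69]
sheet 180 None
sheet 270 [ 0.34  0.08 -0.17  1.92  0.02  1.14 -1.41]
dock 0 [ 0.16  0.4  -1.04  1.94  0.4   1.03 -1.06]
dock 90 [ 0.19  0.42 -1.09  1.94  0.43  1.04  0.48]
dock 180 [ 0.15  0.39 -1.02  1.94  0.39  1.02  2.09]
dock 270 [ 0.19  0.42 -1.08  1.94  0.43  1.04 -2.66]
seat 0 [ 0.4   0.32 -0.45  2.16  0.22  0.7  -0.2 ]
seat 90 [ 0.57  0.36 -0.66  2.15  0.33  0.73  1.27]
seat 180 [-0.91  0.63  1.22  2.22 -0.82  0.86 -2.3 ]
seat 270 [ 0.2   0.3  -0.23  2.17  0.11  0.68 -1.67]
knob 0 [ 0.67  0.42 -0.28  2.02  0.17  0.73  0.28]
knob 90 [ 0.88  0.45 -0.54  2.01  0.33  0.77  1.71]
knob 180 [ 0.18  0.42  0.31  2.05 -0.2   0.7  -2.52]
knob 270 [ 0.43  0.4   0.01  2.03 -0.    0.71 -1.13]
0.0
```

```bash
python3 - <<'E'
import cv2
a=cv2.imread("pics/top0.png")[180:260,190:450];cv2.imwrite("pics/top0c.png",cv2.resize(a,None,fx=3,fy=3,interpolation=2))
E
```

```text
(no output)
```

View pics/top0c.png

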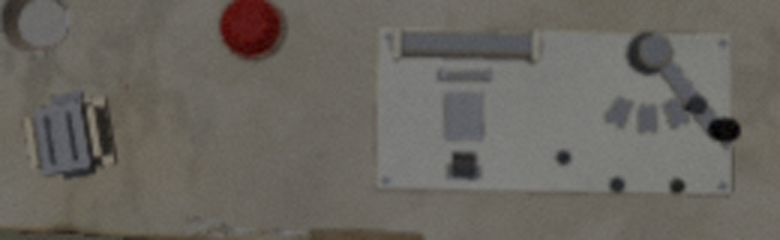

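```bash
python3 - <<'E'
from rig import *
from h import *
for sgn in (1,-1):
  for tilt in (-20,-10,0,10,20,30):
    for z in (.06,.1,.16):
      a=np.radians(tilt)
      j=solve_ik([.45,-.065,z],R2q(tool([-np.sin(a),0,-np.cos(a)],[0,sgn,0])))
      print(sgn,tilt,z,None if j is None else j.round(2))
move_to([.46,-.12,.26],R2q(down(np.pi/2)))
for n,p in (("s1",[.46,-.12,.26]),("s2",[.44,-.06,.19]),("d1",[.45,.27,.23])):
    if n!="s1":
        if n=="d1": move_to(p,R2q(down(0.15)))
        else: movel(p,velocity=.2)
    wait(.15)
    c=calibration("wrist");p,d=capture("wrist");cv2.imwrite(f"pics/{n}.png",p[:,:,::-1]);np.savez(f"pics/{n}.npz",d=d,**c)
print(read_state()["time"])
E
```

```text
1 -20 0.06 None
1 -20 0.1 [ 0.86  0.25 -0.92  2.41  0.75  0.3   0.87]
1 -20 0.16 [ 0.61  0.06 -0.62  2.37  0.08  0.38  1.51]
1 -10 0.06 [ 0.57  0.34 -0.63  2.32  0.53  0.41  1.07]
1 -10 0.1 [ 0.65  0.27 -0.71  2.3   0.38  0.5   1.22]
1 -10 0.16 [ 0.65  0.14 -0.68  2.25  0.15  0.62  1.43]
1 0 0.06 [ 0.54  0.41 -0.63  2.2   0.4   0.64  1.19]
1 0 0.1 [ 0.59  0.34 -0.67  2.18  0.32  0.72  1.27]
1 0 0.16 [ 0.62  0.23 -0.69  2.13  0.2   0.84  1.38]
1 10 0.06 [ 0.52  0.49 -0.63  2.09  0.36  0.86  1.23]
1 10 0.1 [ 0.55  0.43 -0.66  2.06  0.3   0.93  1.28]
1 10 0.16 [ 0.58  0.34 -0.68  2.02  0.22  1.04  1.35]
1 20 0.06 [ 0.49  0.59 -0.62  1.97  0.34  1.06  1.24]
1 20 0.1 [ 0.51  0.53 -0.65  1.95  0.3   1.13  1.27]
1 20 0.16 [ 0.54  0.44 -0.67  1.91  0.24  1.24  1.32]
1 30 0.06 [ 0.47  0.69 -0.62  1.86  0.32  1.26  1.24]
1 30 0.1 [ 0.48  0.63 -0.64  1.84  0.29  1.32  1.26]
1 30 0.16 [ 0.5   0.55 -0.66  1.81  0.25  1.42  1.29]
-1 -20 0.06 None
-1 -20 0.1 [ 0.29  0.17 -0.31  2.43  0.26  0.21 -1.82]
-1 -20 0.16 [ 0.5   0.05 -0.5   2.37  0.06  0.38 -1.62]
-1 -10 0.06 [ 0.17  0.29 -0.19  2.35  0.17  0.34 -1.73]
-1 -10 0.1 [ 0.27  0.21 -0.3   2.32  0.15  0.45 -1.71]
-1 -10 0.16 [ 0.35  0.11 -0.36  2.26  0.07  0.61 -1.63]
-1 0 0.06 [ 0.17  0.35 -0.2   2.23  0.12  0.58 -1.69]
-1 0 0.1 [ 0.21  0.28 -0.24  2.2   0.1   0.67 -1.67]
-1 0 0.16 [ 0.26  0.18 -0.28  2.15  0.07  0.81 -1.64]
-1 10 0.06 [ 0.15  0.43 -0.18  2.11  0.1   0.79 -1.66]
-1 10 0.1 [ 0.16  0.36 -0.19  2.09  0.08  0.88 -1.65]
-1 10 0.16 [ 0.18  0.27 -0.21  2.04  0.06  1.01 -1.63]
-1 20 0.06 [ 0.11  0.51 -0.14  1.99  0.07  0.99 -1.64]
-1 20 0.1 [ 0.12  0.45 -0.15  1.98  0.06  1.07 -1.64]
-1 20 0.16 [ 0.13  0.37 -0.16  1.94  0.05  1.19 -1.63]
-1 30 0.06 [ 0.08  0.61 -0.1   1.88  0.05  1.18 -1.62]
-1 30 0.1 [ 0.09  0.55 -0.11  1.87  0.05  1.25 -1.62]
-1 30 0.16 [ 0.09  0.47 -0.12  1.84  0.04  1.36 -1.62]
5.2167
```

View pics/s1.png

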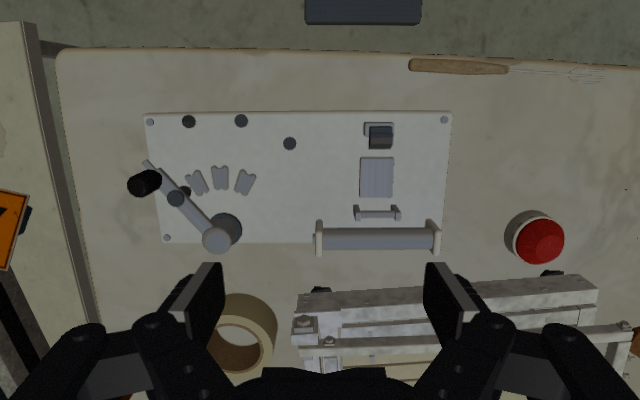

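View pics/s2.png

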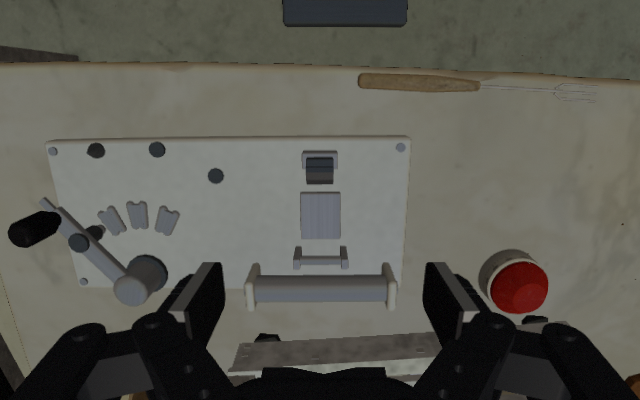

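View pics/d1.png

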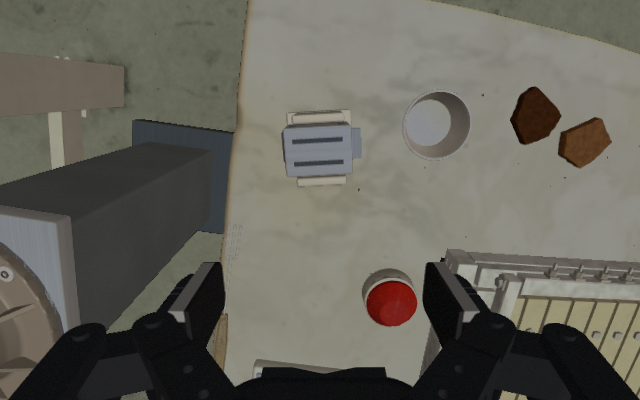

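```bash
python3 - <<'E'
import cv2
def crop(n,x0,y0,x1,y1,f,o):
    a=cv2.imread(f"pics/{n}.png")[y0:y1,x0:x1];a=cv2.resize(a,None,fx=f,fy=f,interpolation=2)
    cv2.imwrite(f"pics/{o}.png",cv2.convertScaleAbs(a,alpha=1.3))
crop("d1",270,95,380,200,7,"d1c")
crop("s2",280,135,420,285,4,"s2c")
crop("s1",120,100,320,260,4,"s1c")
crop("s1",300,100,460,260,5,"s1d")
E
```

```text
(no output)
```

View pics/d1c.png

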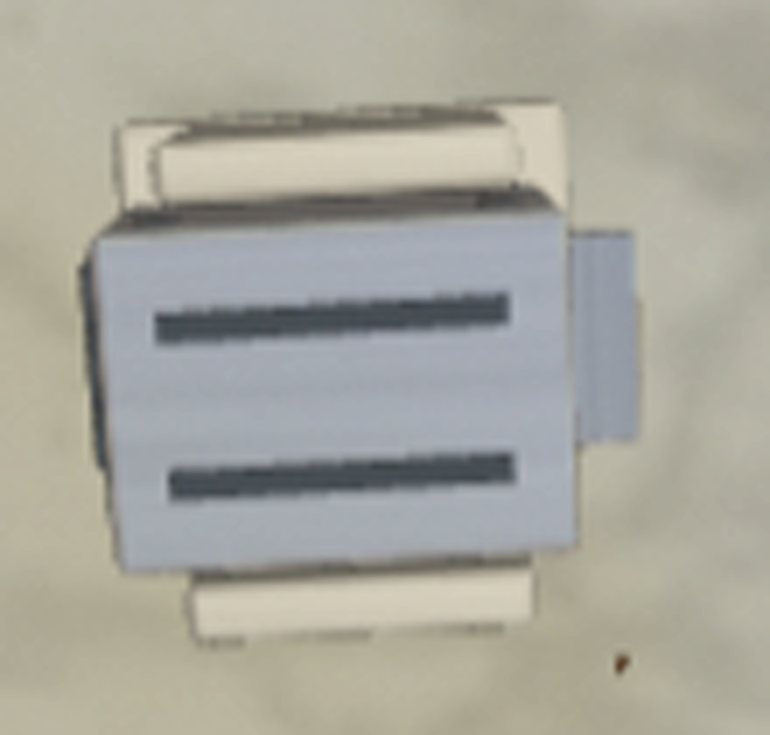

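View pics/s2c.png

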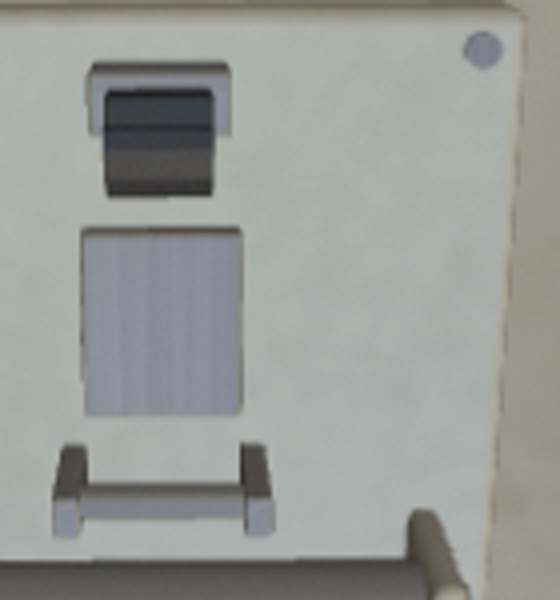

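View pics/s1c.png

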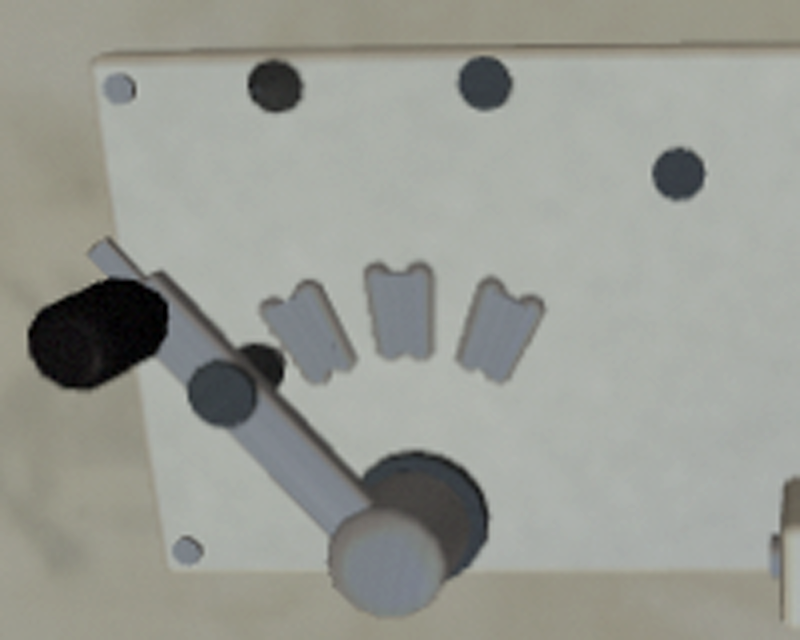

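View pics/s1d.png

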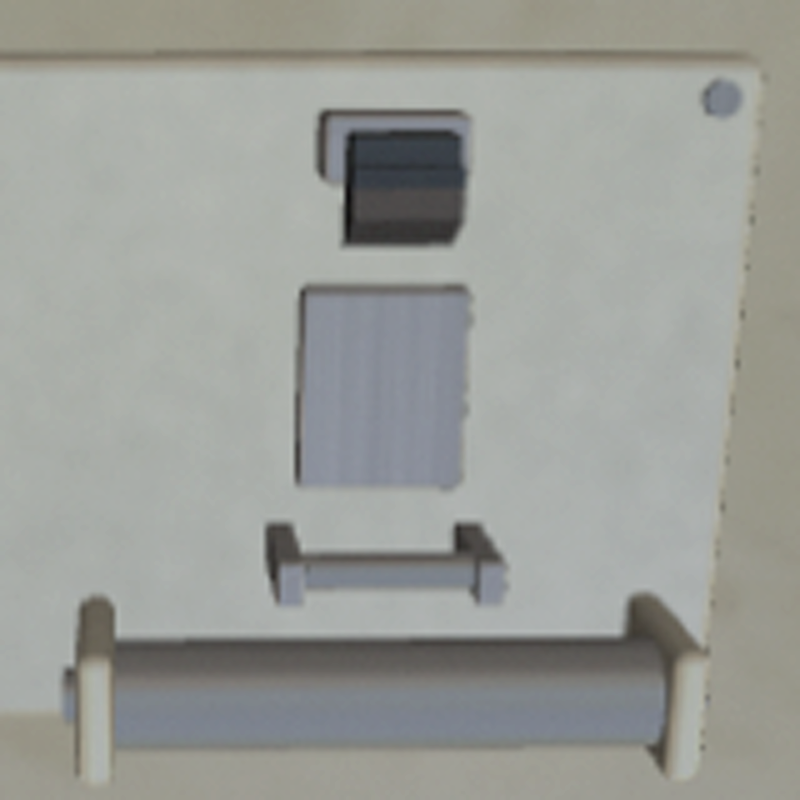

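```bash
cat >> h.py <<'E'
def load(n):
    z=np.load(f"pics/{n}.npz");return {k:z[k] for k in z.files}
def tri(obs): # [(cal,u,v)]
    A=np.zeros((3,3));b=np.zeros(3)
    for c,u,v in obs:
        w=q2R(c["orientation"]).apply(ray(c,u,v));w/=np.linalg.norm(w);M=np.eye(3)-np.outer(w,w);A+=M;b+=M@c["eye"]
    return np.linalg.solve(A,b)
E
python3 - <<'E'
from h import *
d1,s1,s2=load("d1"),load("s1"),load("s2")
C=[(283.9,129.0),(350.7,124.7),(352.1,173.3),(287.9,176.7)]
print("cassette top depth z",[atdepth(d1,u,v,d1["d"][v,u])[2].round(4) for u,v in((300,150),(320,150),(340,160))])
P=np.array([atz(d1,u,v,.058) for u,v in C]);print(P.round(4),"ctr",P.mean(0).round(4))
e=P[1]-P[0]+P[2]-P[3];print("yaw",np.arctan2(e[1],e[0]),"L",np.linalg.norm(e)/2, "W",np.linalg.norm(P[0]-P[3]))
a=[(300.5,192.5),(340.5,192),(340.5,238.25),(301,238.5)];b=[(360,157.6),(393.6,157.6),(392.4,197.4),(359.4,196.8)]
print("pad depth",[atdepth(s2,u,v,s2["d"][v,u])[2].round(4) for u,v in((310,210),(330,225))],[atdepth(s1,u,v,s1["d"][v,u])[2].round(4) for u,v in((370,170),(380,180))])
for p,q in zip(a,b): print("tri",tri([(s2,*p),(s1,*q)]).round(4),"s2",atz(s2,*p,.032).round(4),"s1",atz(s1,*q,.032).round(4))
for S,Q in((s2,a),(s1,b)):
    P=np.array([atz(S,*p,.032) for p in Q]);e=P[0]-P[3]+P[1]-P[2];f=P[1]-P[0]+P[2]-P[3]
    print("padctr",P.mean(0).round(4),"len",np.linalg.norm(e)/2,np.linalg.norm(f)/2,"yaw",np.arctan2(-e[1],-e[0]),np.arctan2(-f[0],f[1]))
# base corners bolts/edges
for n,S,L in(("s1",s1,[(147,113),(451,113.5),(162,242)]),("s2",s2,[(47,141),(409.5,137)])):
    print(n,[atz(S,u,v,.024).round(4) for u,v in L])
for n,S,L in(("s1",s1,[(189,121.5),(241,121),(289.7,143.3)]),("s2",s2,[(96,150),(157,149.5),(216,176)])):
    for u,v in L:
        D=S["d"][int(v)-6:int(v)+7,int(u)-6:int(u)+7]
        cl=cloud(S,S["d"])[int(v)-7:int(v)+8,int(u)-7:int(u)+8,2]
        print(n,atz(S,u,v,.024).round(4),"maxz",cl.max().round(4),np.percentile(cl,95).round(4))
E
```

```text
cassette top depth z [np.float64(0.059), np.float64(0.057), np.float64(0.058)]
[[0.4079 0.3121 0.058 ]
 [0.4645 0.3243 0.058 ]
 [0.4731 0.2822 0.058 ]
 [0.4165 0.2705 0.058 ]] ctr [0.4405 0.2973 0.058 ]
yaw 0.2088173407494398 L 0.0578501698840519 W 0.04245463982999129
pad depth [np.float64(0.0317), np.float64(0.0304)] [np.float64(0.0306), np.float64(0.0318)]
tri [ 0.4479 -0.08    0.0254] s2 [ 0.4461 -0.0795  0.032 ] s1 [ 0.4467 -0.0807  0.032 ]
tri [ 0.4476 -0.0441  0.0258] s2 [ 0.4457 -0.0446  0.032 ] s1 [ 0.4466 -0.0453  0.032 ]
tri [ 0.4911 -0.0436  0.0288] s2 [ 0.4895 -0.0439  0.032 ] s1 [ 0.4904 -0.0441  0.032 ]
tri [ 0.4898 -0.08    0.0316] s2 [ 0.4897 -0.0799  0.032 ] s1 [ 0.4896 -0.0801  0.032 ]
padctr [ 0.4677 -0.062   0.032 ] len 0.04370194268695214 0.0354638711895555 yaw 0.0021424777980692906 0.009536469623750966
padctr [ 0.4683 -0.0625  0.032 ] len 0.04333548670632481 0.035703202515141516 yaw 0.02154362673325808 -0.009124956494772213
s1 [array([ 0.3999, -0.3044,  0.024 ]), array([0.4014, 0.0141, 0.024 ]), array([ 0.5471, -0.3086,  0.024 ])]
s2 [array([ 0.4001, -0.3064,  0.024 ]), array([0.3988, 0.0145, 0.024 ])]
s1 [ 0.4093 -0.2603  0.024 ] maxz 0.0371 0.0353
s1 [ 0.4093 -0.2052  0.024 ] maxz 0.0283 0.0274
s1 [ 0.4328 -0.1549  0.024 ] maxz 0.3909 0.0274
s2 [ 0.4089 -0.2614  0.024 ] maxz 0.3217 0.0355
s2 [ 0.409  -0.2053  0.024 ] maxz 0.3217 0.0273
s2 [ 0.4331 -0.155   0.024 ] maxz 0.028 0.0276
```

```bash
python3 - <<'E'
from rig import *
from h import *
q=R2q(down(.209))
move_to([.4405,.2973,.17],q);wait(.15)
c=calibration("wrist");p,d=capture("wrist");cv2.imwrite("pics/d2.png",p[:,:,::-1]);np.savez("pics/d2.npz",d=d,**c)
print(read_state()["time"],read_state()["position"],read_state()["contact_force"])
a=p[:330,150:500,::-1];cv2.imwrite("pics/d2c.png",cv2.resize(a,None,fx=1.8,fy=1.8,interpolation=2))
E
```

```text
5.7917 [0.44139757 0.29711212 0.17117828] [-0.3093242  -0.10304644 -1.01825675]
```

View pics/d2c.png

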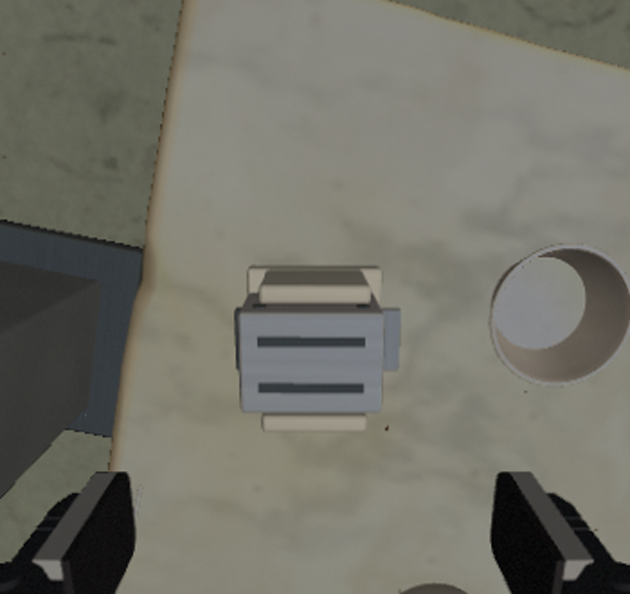

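```bash
python3 - <<'E'
from h import *
d=load("d2")
P=np.array([atz(d,u,v,.058) for u,v in [(282.2,171.7),(362.8,170.6),(362.2,228.3),(283.9,228.9)]])
e=P[1]-P[0]+P[2]-P[3];f=P[0]-P[3]+P[1]-P[2]
print(P.mean(0),np.arctan2(e[1],e[0]),np.linalg.norm(e)/2,np.linalg.norm(f)/2)
d1=load("d1")
for a,b in zip([(282.2,171.7),(362.8,170.6),(362.2,228.3),(283.9,228.9)],[(283.9,129.0),(350.7,124.7),(352.1,173.3),(287.9,176.7)]):print(tri([(d,*a),(d1,*b)]).round(4))
E
```

```text
[0.4396061  0.29866161 0.058     ] 0.21912110575856278 0.058905769787352964 0.044584651664112525
[0.4057 0.3101 0.0411]
[0.4664 0.3229 0.0374]
[0.4739 0.2816 0.0539]
[0.4158 0.27   0.0564]
```

```bash
python3 - <<'E'
from rig import *
from h import *
q=R2q(down(.214))
movel([.440,.298,.08],q,velocity=.15)
h=movel([.440,.298,.037],velocity=.08,stop_force=6)
s=read_state();print(h,s["position"],s["contact_force"],s["time"])
if not h:
    gripper_to(0.5);wait(.1)
    s=read_state();print(s["position"],s["contact_force"],s["width"],s["time"])
    movel([.440,.298,.137],velocity=.12)
    s=read_state();print(s["position"],s["contact_force"],s["width"],s["time"])
c=calibration("wrist");p,d=capture("wrist");cv2.imwrite("pics/g1.png",p[:,:,::-1]);np.savez("pics/g1.npz",d=d,**c)
E
```

```text
False [0.43987465 0.29820919 0.03689209] [0.55302956 0.06467415 0.0738809 ] 7.225
[0.44026126 0.29816508 0.03764534] [-0.57713469 -0.3337349   7.83468918] 0.690042227806905 7.6917
[0.43972886 0.29762985 0.13635343] [-0.21407743 -0.27389563 -4.13746987] 0.6912705670509112 8.675
```

View pics/g1.png

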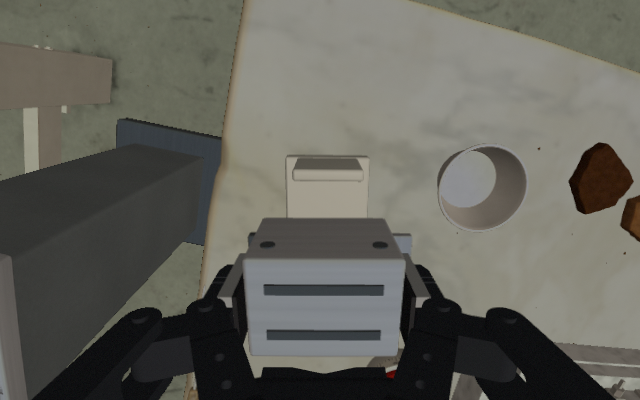

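```bash
python3 - <<'E'
from rig import *
from h import *
q=R2q(down(0.0))
movel([.437,.15,.12],q,velocity=.2)
movel([.437,.15,.04],velocity=.15)
h=movel([.437,.15,.022],velocity=.04,stop_force=5)
s=read_state();print(h,s["position"],s["contact_force"],s["time"])
gripper_to(1.0)
wait(.15)
s=read_state();print(s["position"],s["contact_force"],s["time"])
movel([.437,.15,.18],velocity=.2)
q=R2q(down(np.pi/2))
move_to([.437,.15,.19],q);wait(.15)
c=calibration("wrist");p,d=capture("wrist");cv2.imwrite("pics/t1.png",p[:,:,::-1]);np.savez("pics/t1.npz",d=d,**c)
cv2.imwrite("pics/t1c.png",cv2.resize(p[130:280,240:420,::-1],None,fx=4,fy=4,interpolation=2))
p,d=capture("top");cv2.imwrite("pics/t1t.png",cv2.resize(p[150:280,180:380,::-1],None,fx=4,fy=4,interpolation=2))
print(read_state()["time"])
E
```

```text
True [0.43744115 0.14994479 0.02509841] [ 1.53619457 -0.93202097 -0.24202056] 10.7083
[0.43709656 0.14977085 0.02516797] [ 0.21802776  0.59501349 -0.32401143] 11.2417
13.8167
```

View pics/t1.png

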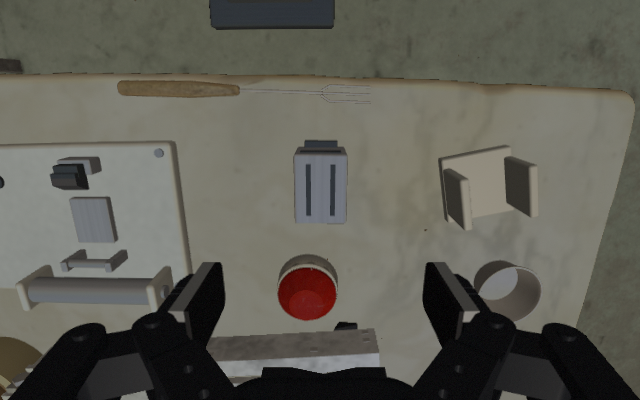

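View pics/t1c.png

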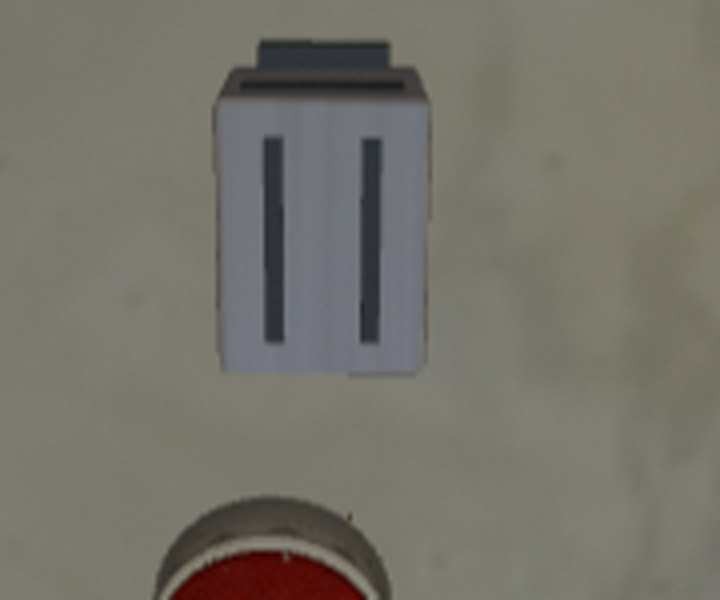

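```bash
python3 - <<'E'
from h import *
d=load("t1")
print([atdepth(d,u,v,d["d"][v,u])[2].round(4) for u,v in((320,170),(320,200),(302,190))])
Q=[(294.25,154.5),(347.25,154.5),(346.5,223.5),(295.5,223)]
P=np.array([atz(d,u,v,.046) for u,v in Q]);print(P.round(4))
e=P[3]-P[0]+P[2]-P[1];f=P[1]-P[0]+P[2]-P[3]
print(P.mean(0),np.arctan2(e[1],e[0]),np.arctan2(-f[0],f[1]),np.linalg.norm(e)/2,np.linalg.norm(f)/2)
E
```

```text
[np.float64(0.0457), np.float64(0.0451), np.float64(0.046)]
[[0.4061 0.1281 0.046 ]
 [0.4061 0.1705 0.046 ]
 [0.4652 0.1711 0.046 ]
 [0.4647 0.1277 0.046 ]]
[0.43552142 0.14934961 0.046     ] 0.0016243761588836403 -0.005113050621850525 0.05890011573138822 0.04296908009390223
```

```bash
python3 - <<'E'
import cv2
a=cv2.imread("pics/t1.png")[140:310,0:200];cv2.imwrite("pics/t1s.png",cv2.convertScaleAbs(cv2.resize(a,None,fx=4,fy=4,interpolation=2),alpha=1.3))
E
```

View pics/t1s.png

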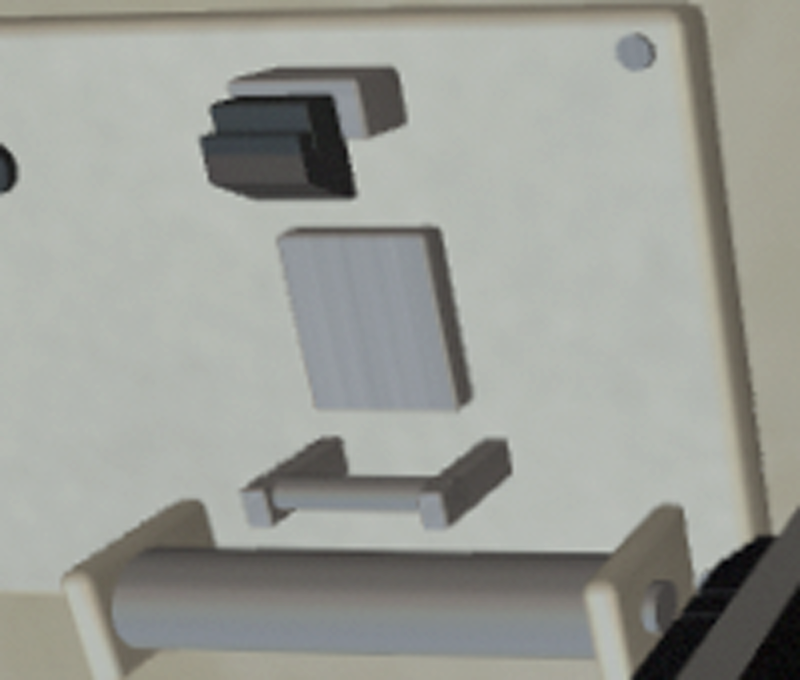

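```bash
python3 - <<'E'
from h import *
d,s1,s2=load("t1"),load("s1"),load("s2")
Q=[(69.5,199.5),(106.25,198.25),(115,242.5),(78.75,242.25)]
a=[(300.5,192.5),(340.5,192),(340.5,238.25),(301,238.5)];b=[(360,157.6),(393.6,157.6),(392.4,197.4),(359.4,196.8)]
T=np.array([tri([(d,*q),(s2,*x),(s1,*y)]) for q,x,y in zip(Q,a,b)]);print(T.round(4),T.mean(0).round(4))
P=np.array([atz(d,*q,.032) for q in Q]);print(P.round(4),P.mean(0).round(4))
e=P[3]-P[0]+P[2]-P[1];f=P[1]-P[0]+P[2]-P[3];print(np.arctan2(e[1],e[0]),np.arctan2(-f[0],f[1]))
E
```

```text
[[ 0.4476 -0.0801  0.0297]
 [ 0.447  -0.0446  0.0295]
 [ 0.4905 -0.0438  0.0306]
 [ 0.4904 -0.0799  0.0307]] [ 0.4689 -0.0621  0.0301]
[[ 0.4481 -0.0785  0.032 ]
 [ 0.4469 -0.0431  0.032 ]
 [ 0.4901 -0.043   0.032 ]
 [ 0.4902 -0.0789  0.032 ]] [ 0.4688 -0.0609  0.032 ]
-0.0033270331779777307 0.018278189804879396
```

```bash
cat >> h.py <<'E'
T=0.022  # TCP height on cassette
def cpose(c,th): # cassette origin world, pitch th (lip down) -> TCP position, quat ; yaw 0, TCP at (0,0,T) in cassette
    zc=np.array([np.sin(th),0,np.cos(th)])
    return np.asarray(c)+T*zc, R2q(tool(-zc,[0,1,0]))
def rock(seat,th,back=0,a=.0355,n=.0145):
    xc=np.array([np.cos(th),0,-np.sin(th)]);zc=np.array([np.sin(th),0,np.cos(th)])
    return np.asarray(seat)+np.array([.0355,0,.0145])-a*xc-n*zc-back*xc
E
python3 - <<'E'
from rig import *
from h import *
q=R2q(down(np.pi/2))
movel([.437,.1495,.06],q,velocity=.2)
h=movel([.437,.1495,T],velocity=.1,stop_force=6)
s=read_state();print(h,s["position"],s["contact_force"],s["time"])
gripper_to(0.35);wait(.1)
s=read_state();print(s["position"],s["contact_force"],s["width"],s["time"])
movel([.437,.1495,.13],velocity=.2)
seat=np.array([.470,-.062,.0315])
th=np.radians(23)
p,qq=cpose(rock(seat,th,.04),th)
j=solve_ik(p,qq);print(p,j)
p2=p+[-.02,0,.05]
movel(p2,qq,velocity=.2)
movel(p,qq,velocity=.15);wait(.2)
s=read_state();print(s["position"]-p,s["contact_force"],s["width"],s["time"])
for n in("wrist","scene","top"):
    c=calibration(n);p,d=capture(n);cv2.imwrite(f"pics/a_{n}.png",p[:,:,::-1]);np.savez(f"pics/a_{n}.npz",d=d,**c)
E
```

```text
False [0.43717767 0.14965485 0.02246706] [ 0.78856418 -0.16713505  0.20068241] 15.15
[0.43729924 0.14939297 0.02255548] [-2.79640781 -2.34072605 11.62021938] 0.5066787878526386 15.7167
[ 0.43893237 -0.062       0.08240399] [ 0.56062881  0.59846691 -0.72516304  1.94860414  0.35303522  1.16821992
  1.20740861]
[ 1.44058084e-04 -8.04336126e-07  8.18363947e-04] [-0.07385044 -0.24914191 -3.06968122] 0.5033672702350678 18.325
```

View pics/a_wrist.png

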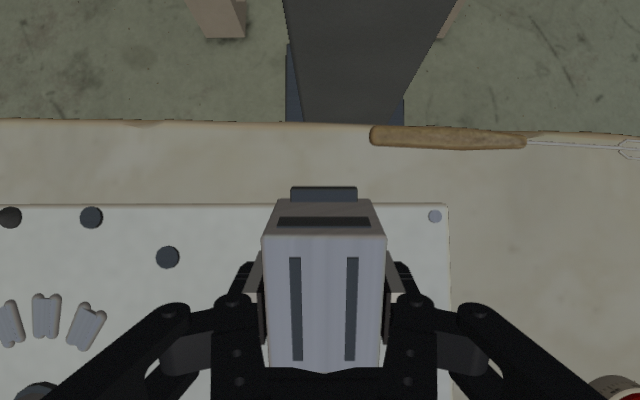

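View pics/a_scene.png

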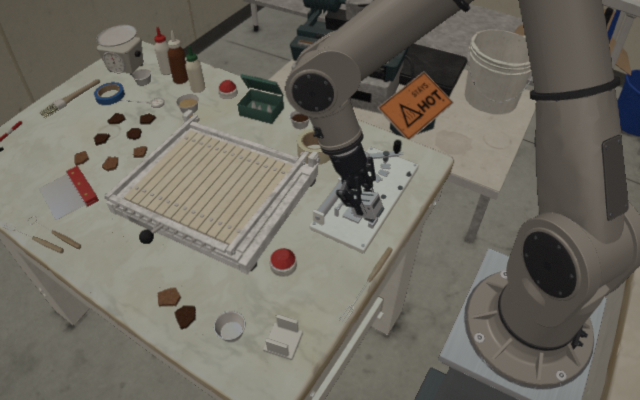

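```bash
python3 - <<'E'
from h import *
import cv2
c=load("a_wrist")
seat=np.array([.470,-.062,.0315]);th=np.radians(23);o=rock(seat,th,.04)
Rc=np.array([[np.cos(th),0,np.sin(th)],[0,1,0],[-np.sin(th),0,np.cos(th)]])
for P in [(-.03,.022,.046),(-.03,-.022,.046),(.03,.022,.046),(.03,-.022,.046),(-.036,.015,.008),(-.036,-.015,.008)]:
    print(P,proj(c,o+Rc@np.array(P)).round(1))
a=cv2.imread("pics/a_wrist.png")[170:390,240:410];cv2.imwrite("pics/aw.png",cv2.resize(a,None,fx=3.5,fy=3.5))
a=cv2.imread("pics/a_scene.png")[140:250,300:420];cv2.imwrite("pics/as.png",cv2.resize(a,None,fx=6,fy=5.4))
E
```

```text
(-0.03, 0.022, 0.046) [[384.5 240.1]]
(-0.03, -0.022, 0.046) [[254.4 240. ]]
(0.03, 0.022, 0.046) [[375.5 379. ]]
(0.03, -0.022, 0.046) [[264.4 378.8]]
(-0.036, 0.015, 0.008) [[354.7 192.2]]
(-0.036, -0.015, 0.008) [[286.1 192.2]]
```

View pics/aw.png

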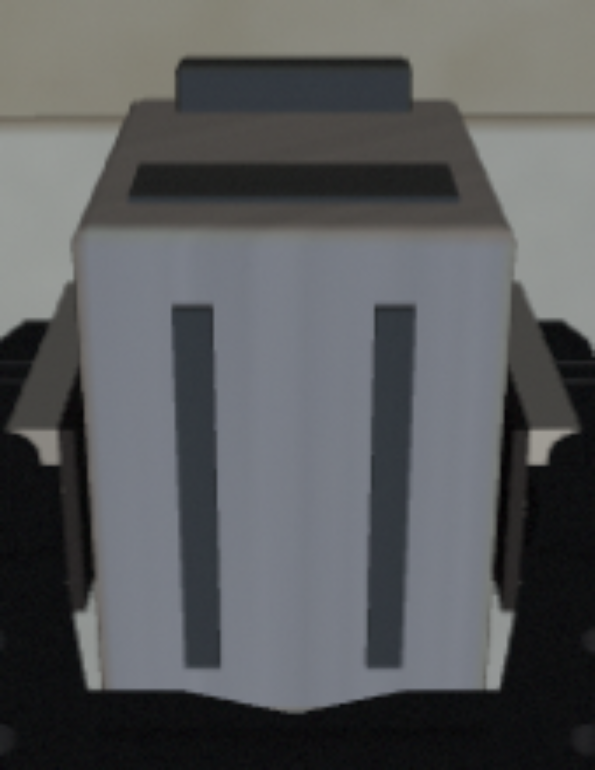

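View pics/as.png

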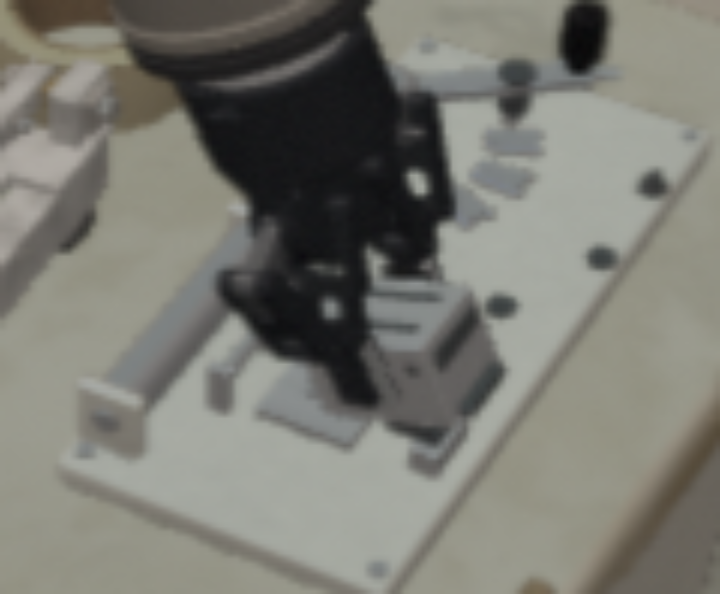

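```bash
python3 - <<'E'
from rig import *
from h import *
for n in("g1","t1","d2","s1"):
    pass
c=load("a_wrist");print("eye",c["eye"])
seat=np.array([.4702,-.0637,.0315]);th=np.radians(23)
p,q=cpose(rock(seat,th,.03),th);movel(p,q,velocity=.1);wait(.15)
s=read_state();f0=s["contact_force"];print(s["position"]-p,f0,s["time"])
p,q=cpose(rock(seat,th,.003),th);h=movel(p,q,velocity=.06,stop_force=6)
s=read_state();print(h,s["position"]-p,s["contact_force"]-f0,s["time"])
if not h:
    p,q=cpose(rock(seat,th,-.004),th);h=movel(p,q,velocity=.02,stop_force=5)
    s=read_state();print(h,s["position"],s["position"]-p,s["contact_force"]-f0,s["time"])
for n in("wrist","scene"):
    c=calibration(n);p,d=capture(n);cv2.imwrite(f"pics/b_{n}.png",p[:,:,::-1]);np.savez(f"pics/b_{n}.npz",d=d,**c)
a=cv2.imread("pics/b_scene.png")[140:250,300:420];cv2.imwrite("pics/bs.png",cv2.resize(a,None,fx=6,fy=5.4,interpolation=2))
E
```

```text
eye [ 0.41893898 -0.06058424  0.23338758]
[-3.14296989e-04  1.02552266e-04  7.50932486e-05] [-0.60779799 -0.26809124 -2.92270765] 18.875
False [-0.00010779  0.00021019 -0.00020126] [ 0.90955624  0.11637121 -0.69722798] 19.475
True [ 0.47535418 -0.06381877  0.06632973] [-0.0042804  -0.00011877  0.00111791] [-0.53164668  0.27162134  1.46962928] 19.75
```

View pics/bs.png

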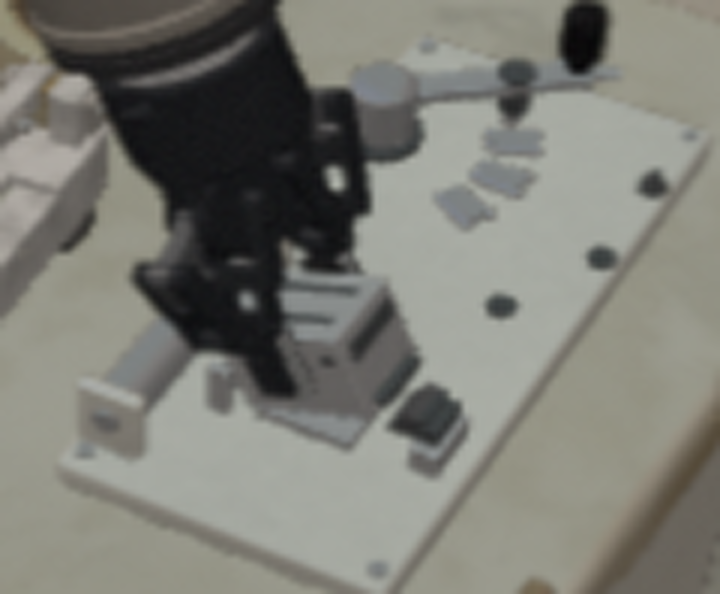

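View pics/b_wrist.png

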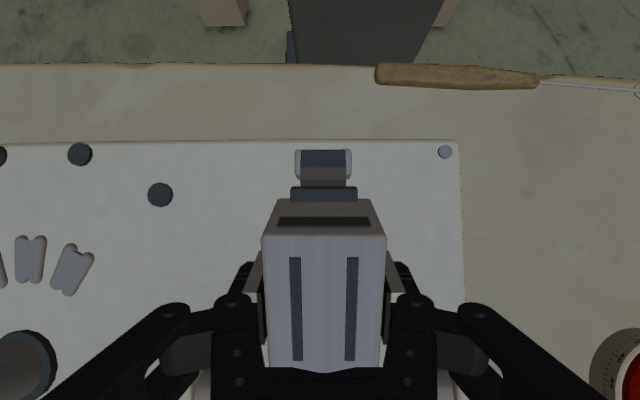

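```bash
python3 - <<'E'
from rig import *
from h import *
seat=np.array([.4702,-.0637,.0315]);th=np.radians(23)
p,q=cpose(rock(seat,th,.004),th);movel(p,q,velocity=.05);wait(.2)
s=read_state();f0=s["contact_force"];print(s["position"]-p,f0,s["time"])
xc=np.array([np.cos(th),0,-np.sin(th)]);zc=np.array([np.sin(th),0,np.cos(th)])
for b in (.002,.001,0,-.001,-.002,-.003):
    p,q=cpose(rock(seat,th,b),th);h=movel(p,q,velocity=.015,stop_force=8);wait(.08)
    s=read_state();e=s["position"]-p;f=s["contact_force"]-f0;print(b,h,"err",(e@xc).round(5),(e@zc).round(5),"F",(f@xc).round(1),(f@zc).round(1),f[1].round(1),s["time"])
    if f@xc<-5: break
E
```

```text
[ 4.46071730e-05 -3.43139104e-05 -1.69023939e-05] [-0.27029246  0.66318885 -2.95475688] 20.3
0.002 False err 0.0 -7e-05 F -0.1 0.7 -1.0 20.6667
0.001 False err -1e-05 -2e-05 F -0.5 0.4 -0.6 21.0
0 False err -0.00028 -9e-05 F -4.0 2.4 -1.0 21.3333
-0.001 False err -0.00094 -0.00021 F -10.7 3.7 -0.4 21.6667
```

```bash
python3 - <<'E'
from rig import *
from h import *
seat=np.array([.469,-.0637,.0315])
th=np.radians(23);p,q=cpose(rock(seat,th,.0005),th);movel(p,q,velocity=.03);wait(.1)
s=read_state();f0=s["contact_force"];t0=s["wrist_torque"];print(f0,t0)
for d in (19,15,11,8,6,4,2,1,0):
    th=np.radians(d);p,q=cpose(rock(seat,th),th)
    h=movel(p,q,velocity=.03,stop_force=25);wait(.05)
    s=read_state();f=s["contact_force"]-f0;print(d,h,((s["position"]-p)*1e3).round(2),"F",f.round(1),"T",(s["wrist_torque"]-t0).round(2),s["time"])
    if h: break
for n in("wrist","scene"):
    c=calibration(n);p,d=capture(n);cv2.imwrite(f"pics/c_{n}.png",p[:,:,::-1]);np.savez(f"pics/c_{n}.npz",d=d,**c)
a=cv2.imread("pics/c_scene.png")[140:250,300:420];cv2.imwrite("pics/cs.png",cv2.resize(a,None,fx=6,fy=5.4,interpolation=2))
E
```

```text
[-0.28761133 -0.26945657 -2.58499427] [ 0.03466822 -0.706439    0.02466819]
19 False [ 0.15 -0.2   0.24] F [-0.  -0.1  0.3] T [-0.03  0.15 -0.04] 22.3167
15 False [ 0.44 -0.14  0.27] F [0.8 0.2 0. ] T [-0.04  0.28 -0.08] 22.6167
11 False [ 1.05 -0.06  0.46] F [4.2 0.2 1.2] T [-0.15 -0.29  0.03] 22.9167
8 False [ 0.88 -0.04  0.42] F [6.2 0.3 3.2] T [-0.11 -0.46 -0.02] 23.2167
6 False [0.53 0.04 0.17] F [ 6.2  0.2 -2. ] T [ 0.04 -0.78 -0.04] 23.5167
4 False [0.44 0.01 0.22] F [ 5.4  1.3 -0.8] T [ 0.11 -0.54 -0.11] 23.8167
2 False [ 0.49 -0.01  0.27] F [3.9 1.1 3.1] T [ 0.05 -0.78 -0.04] 24.1167
1 False [ 0.43 -0.01  0.58] F [-0.1 -0.4 14.8] T [ 0.11  0.35 -0.01] 24.4167
0 False [ 0.39 -0.02  1.01] F [-3.7  1.1 30.3] T [0.31 1.78 0.  ] 24.7167
```

View pics/cs.png

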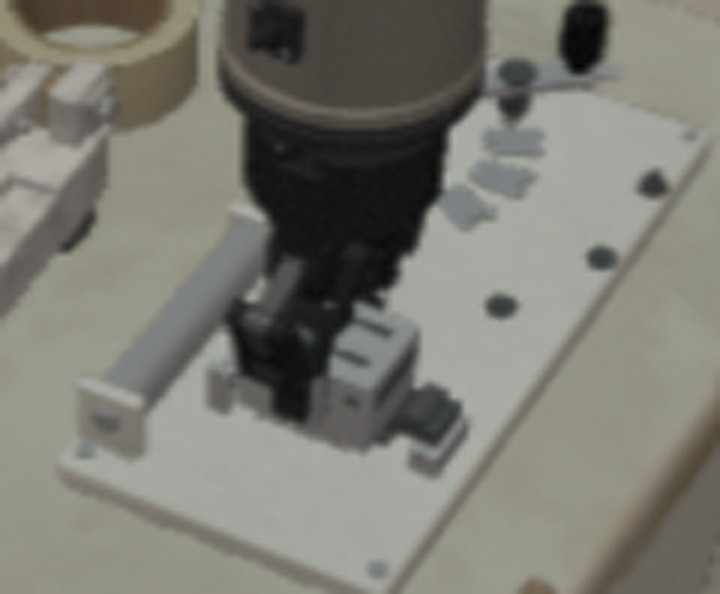

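View pics/c_wrist.png

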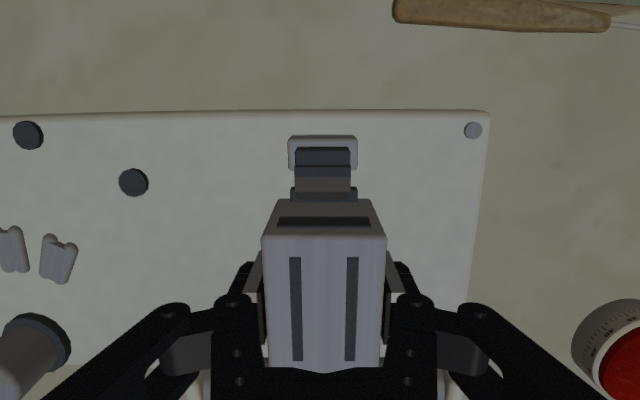

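```bash
python3 - <<'E'
from rig import *
from h import *
seat=np.array([.469,-.0637,.0322])
p,q=cpose(rock(seat,0),0);movel(p,q,velocity=.03);wait(.1)
s=read_state();print(s["contact_force"],s["wrist_torque"],s["position"]-p)
gripper_to(.62);wait(.1)
s=read_state();print(s["contact_force"],s["wrist_torque"],s["position"],s["time"])
movel(p+[0,0,.12],q,velocity=.2);wait(.15)
c=calibration("wrist");p,d=capture("wrist");cv2.imwrite("pics/e.png",p[:,:,::-1]);np.savez("pics/e.npz",d=d,**c)
cv2.imwrite("pics/ec.png",cv2.convertScaleAbs(cv2.resize(p[80:270,230:430,::-1],None,fx=4,fy=3,interpolation=2)[:600],alpha=1.2))
p,d=capture("scene");cv2.imwrite("pics/es.png",cv2.resize(p[140:250,300:420,::-1],None,fx=6,fy=5.4,interpolation=2))
print(read_state()["time"])
E
```

```text
[-2.09982356 -0.29723904 15.2921053 ] [ 0.16247556  0.65906325 -0.0048287 ] [-0.00014829 -0.00010893  0.00031616]
[-0.50111706  0.56205721 -0.84689184] [ 0.00029759  0.0422956  -0.0141582 ] [ 0.46872267 -0.06375351  0.05401315] 25.525
26.525
```

View pics/ec.png

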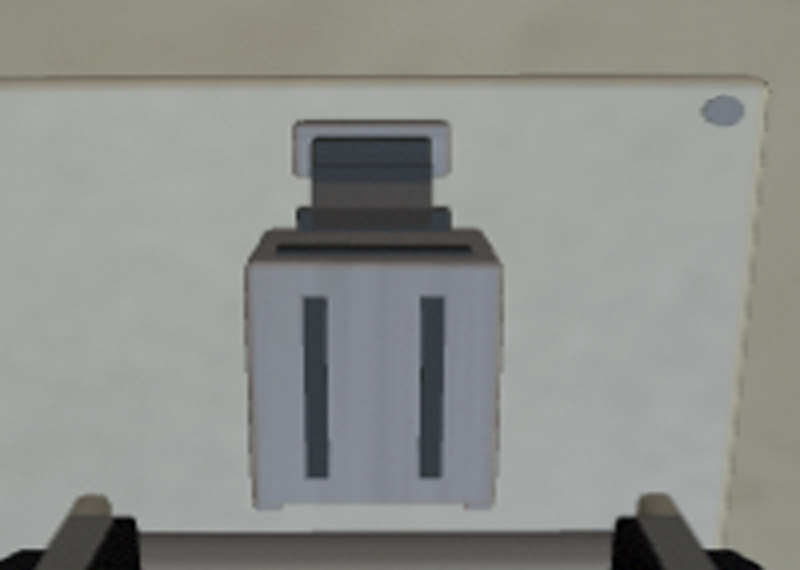

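View pics/es.png

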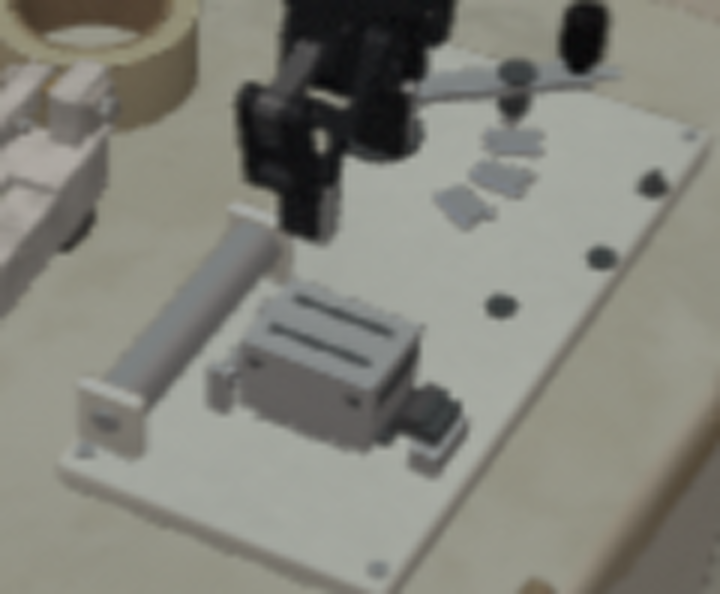

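View pics/e.png

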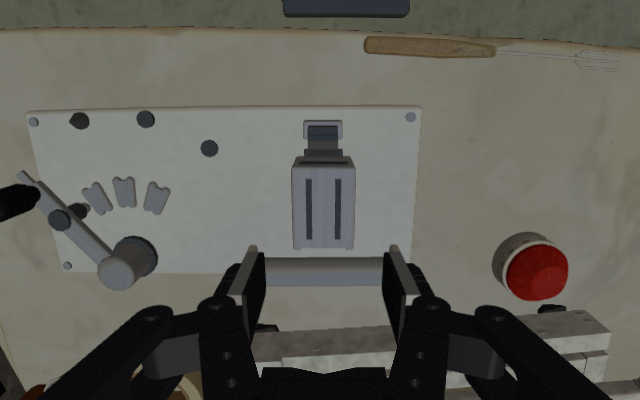

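```bash
python3 - <<'E'
from rig import *
from h import *
e=load("e");C=cloud(e,e["d"])
for r in((170,185),(200,215),(225,240)): print("top z rows",r,np.median(C[r[0]:r[1],315:333,2]).round(4))
Q=[(230+247/4,80+263/3),(230+502/4,80+263/3),(230+496/4,80+508/3),(230+253/4,80+508/3)]
P=np.array([atz(e,u,v,.078) for u,v in Q]);f=P[1]-P[0]+P[2]-P[3];print(P.mean(0)+[.0015,-.0016,0],np.arctan2(-f[0],f[1]))
for a in (110,128,-52): print(a,solve_ik([.4613,-.2892,.16],R2q(down(np.radians(a)))))
move_to([.4613,-.2892,.19],R2q(down(np.radians(110))));wait(.15)
c=calibration("wrist");p,d=capture("wrist");cv2.imwrite("pics/k.png",p[:,:,::-1]);np.savez("pics/k.npz",d=d,**c)
s=read_state();print(s["position"],s["time"],s["joint_pos"].round(2))
E
```

```text
top z rows (170, 185) 0.0773
top z rows (200, 215) 0.0773
top z rows (225, 240) 0.0772
[ 0.46914404 -0.06354807  0.078     ] 0.0007438989694276702
110 [ 1.11258656  0.42274431 -0.82579127  1.93962763  0.38215596  0.94192678
  2.02053336]
128 [ 1.16035086  0.44425462 -0.89120956  1.93725387  0.42119471  0.95733279
  2.301115  ]
-52 [ 0.70154256  0.32526942 -0.31045877  1.96256357  0.12782314  0.87234273
 -0.5836185 ]
[ 0.46176524 -0.28794779  0.19007472] 27.625 [ 1.14  0.39 -0.85  1.91  0.34  0.99  2.05]
```

View pics/k.png

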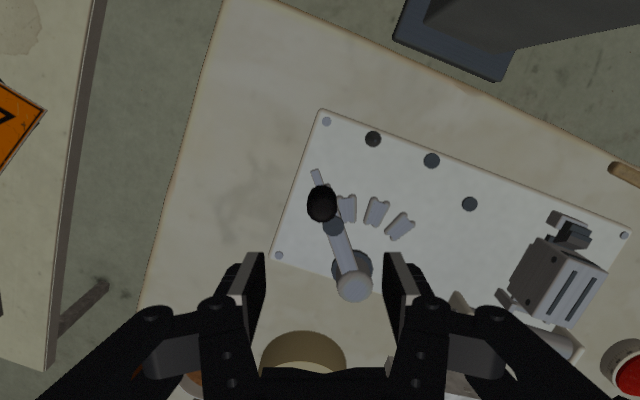

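```bash
python3 - <<'E'
import cv2
from h import *
k=load("k");C=cloud(k,k["d"])
print(np.median(C[204:209,318:324,2]))
for z,u,v in((.094,320.5,207),(.080,321.5,204)): print(atz(k,u,v,z)+[.0015,-.0016,0])
m=C[180:235,295:350];s=m[(m[...,2]>.085)&(m[...,2]<.11)];print(len(s),s.min(0),s.max(0),s.mean(0))
print("stud",atz(k,373,139,.024)+[.0015,-.0016,0],atz(k,432,161,.024)+[.0015,-.0016,0],atz(k,470,204,.024)+[.0015,-.0016,0])
a=cv2.imread("pics/k.png")[150:300,270:420];cv2.imwrite("pics/kc.png",cv2.convertScaleAbs(cv2.resize(a,None,fx=4,fy=4,interpolation=2),alpha=1.8,beta=20))
E
```

```text
0.09725013267744251
[ 0.4616893  -0.29019271  0.094     ]
[ 0.46365174 -0.28881752  0.08      ]
785 [ 0.44962554 -0.29836247  0.08502038] [ 0.47061528 -0.27741511  0.09888125] [ 0.45862261 -0.28836036  0.09536288]
stud [ 0.4105694  -0.26157026  0.024     ] [ 0.41020428 -0.20564661  0.024     ] [ 0.43396361 -0.15554299  0.024     ]
```

View pics/kc.png

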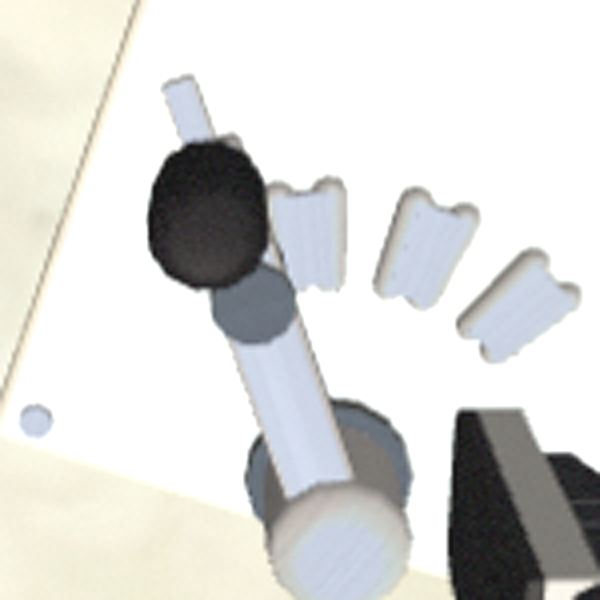

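```bash
cat > lev.py <<'E'
from h import *
ax=np.array([.530,-.2345])
def kp(j,z): return np.array([ax[0]-.088*np.cos(j-.675),ax[1]+.088*np.sin(j-.675),z])
E
python3 - <<'E'
from rig import *
from lev import *
q=R2q(down(np.radians(110)))
movel(kp(0,.12),q,velocity=.15)
h=movel(kp(0,.084),velocity=.1,stop_force=6);s=read_state();print(h,s["contact_force"],s["position"]);f0=s["contact_force"]
if not h:
    gripper_to(0.0);wait(.05);s=read_state();print(s["width"],s["contact_force"],s["position"],s["time"])
    for j in np.linspace(.05,.45,9):
        movel(kp(j,.084),R2q(down(np.radians(110)-j)),velocity=.05)
        s=read_state();print(j.round(2),(s["contact_force"]-f0).round(1),(s["position"]-kp(j,.084)).round(4))
    wait(.2);s=read_state();print((s["contact_force"]-f0).round(1),s["time"])
    gripper_to(.6);wait(.2)
    p=s["position"];movel([p[0],p[1],.19],velocity=.2);wait(.2)
c=calibration("wrist");p,d=capture("wrist");cv2.imwrite("pics/l.png",p[:,:,::-1]);np.savez("pics/l.npz",d=d,**c)
a=p[80:300,200:450,::-1];cv2.imwrite("pics/lc.png",cv2.convertScaleAbs(cv2.resize(a,None,fx=3,fy=2.7,interpolation=2),alpha=1.3))
s=read_state();print(s["contact_force"],s["time"])
p,d=capture("scene");cv2.imwrite("pics/ls.png",cv2.resize(p[140:250,300:420,::-1],None,fx=6,fy=5.4,interpolation=2))
E
```

```text
False [ 0.19048027 -0.68249813 -0.13451861] [ 0.46139478 -0.28931653  0.08398175]
0.22539158186626945 [-0.73902573  0.22307952  5.94259687] [ 0.46169264 -0.28979279  0.08470564] 29.1917
0.05 [ 0.9 -1.5  7.7] [ 0.0005 -0.0005  0.0007]
0.1 [-2.3 -0.1  9.1] [ 0.0004 -0.0003  0.0007]
0.15 [-1.6  0.5 10.6] [ 0.0003 -0.0002  0.0007]
0.2 [-2.8  0.7 11.6] [ 0.0003 -0.0002  0.0007]
0.25 [-3.2  1.1 11.1] [ 0.0002 -0.0002  0.0007]
0.3 [-3.3 -0.9 11.6] [ 0.0002 -0.0002  0.0007]
0.35 [-3.7  2.  12.7] [ 0.0001 -0.0001  0.0007]
0.4 [-4.5  1.8 13.9] [0.0001 0.0001 0.0007]
0.45 [-3.6  1.4 11.2] [ 0.0001 -0.0001  0.0006]
[-3.6 -0.2 12.7] 31.6417
[1.0813649  0.44488865 0.26998989] 33.1833
```

View pics/lc.png

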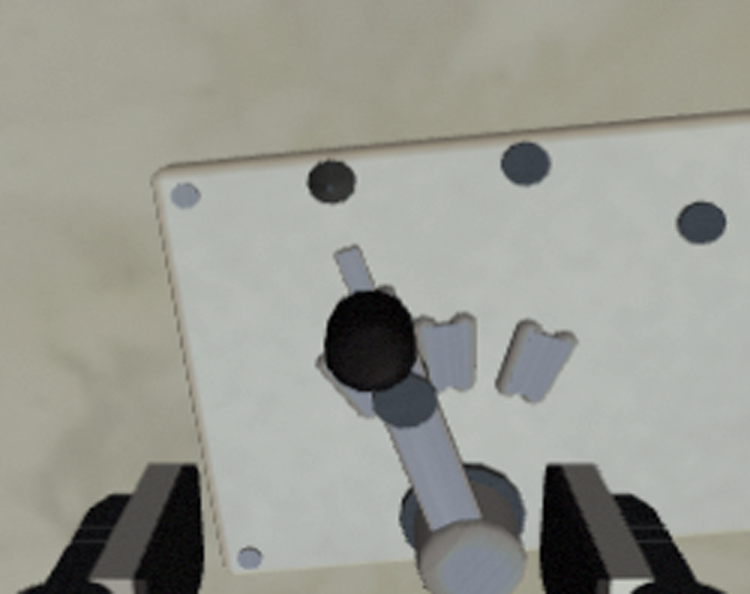

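View pics/ls.png

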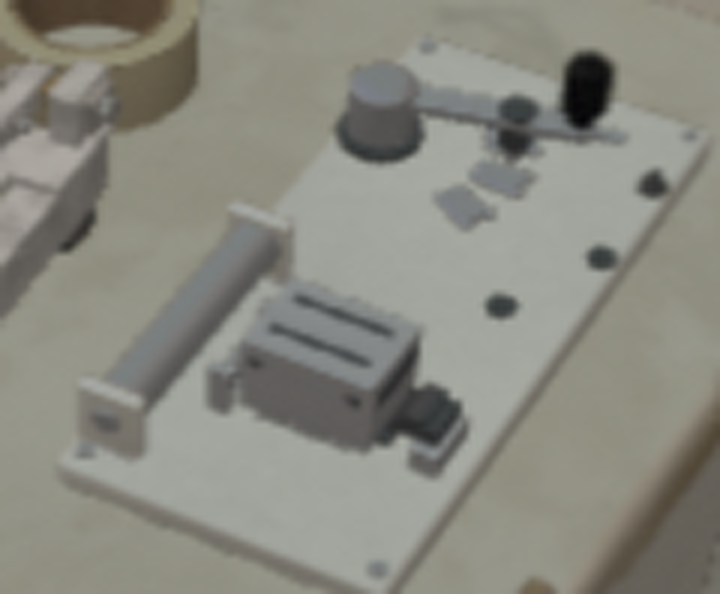

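```bash
python3 - <<'E'
from lev import *
for n,(r0,r1,c0,c1) in (("k",(180,235,295,350)),("l",(170,240,290,350))):
    k=load(n);C=cloud(k,k["d"]);m=C[r0:r1,c0:c1];s=m[(m[...,2]>.085)&(m[...,2]<.11)]+[.0015,-.0016,0]
    c=(s.min(0)+s.max(0))/2;mm=s[s[:,2]>.094].mean(0)
    for w in(c,mm): print(n,w, "j",.675+np.arctan2(w[1]-ax[1],-(w[0]-ax[0])))
    print(len(s))
k=load("l");C=cloud(k,k["d"]);w=C[172:177,314:318].reshape(-1,3);print("ptr",np.median(w,0))
for u,v in((315.3,172.6),(319,184)):
  for z in(.03,.04,.05):
    w=atz(k,u,v,z)+[.0015,-.0016,0];print(z,w.round(4),.675+np.arctan2(w[1]-ax[1],-(w[0]-ax[0])),np.hypot(*(w[:2]-ax)))
w=atz(k,200+331/3,80+181/2.7,.028)+[.0015,-.0016,0];print("stud",w,.675+np.arctan2(w[1]-ax[1],-(w[0]-ax[0])))
# axis cap
for n,u,v in(("k",270+349/4,150+555/4),("l",200+472/3,80+567/2.7)):
    kk=load(n);z=cloud(kk,kk["d"])[int(v),int(u),2];print("cap",z,atz(kk,u,v,z)+[.0015,-.0016,0])
for n,u,v in(("k",270+253/4,150+303/4),("l",200+405/3,80+399/2.7)):
    kk=load(n);Cc=cloud(kk,kk["d"])[int(v)-3:int(v)+4,int(u)-4:int(u)+5];print("plunger cap z",np.median(Cc[...,2]),np.median(Cc.reshape(-1,3),0))
E
```

```text
k [ 0.46162041 -0.28948879  0.09195081] j -0.0022782253824451537
k [ 0.46136357 -0.28950313  0.09657739] j -0.0005753292300751944
785
l [ 0.44480039 -0.25457354  0.09198943] j 0.44361379345784835
l [ 0.4443505  -0.25451188  0.0965482 ] j 0.44546909798369755
788
ptr [ 0.42609099 -0.25718447  0.05418972]
0.03 [ 0.4318 -0.2599  0.03  ] 0.42186726216611 0.10138554372347335
0.04 [ 0.4297 -0.2594  0.04  ] 0.43137955019742535 0.10339348222144243
0.05 [ 0.4275 -0.259   0.05  ] 0.44052862114901326 0.10541041923562504
0.03 [ 0.4422 -0.2578  0.03  ] 0.4158552212425296 0.09083129613439063
0.04 [ 0.4397 -0.2574  0.04  ] 0.42676276043498695 0.09319809480485874
0.05 [ 0.4371 -0.257   0.05  ] 0.4371288555952337 0.09557543174916078
stud [ 0.40988195 -0.26180946  0.028     ] 0.45144499773822067
cap 0.06368910770296016 [ 0.52939275 -0.23248807  0.06368911]
cap 0.06285474164579197 [ 0.52967832 -0.23369639  0.06285474]
plunger cap z 0.060251482842451465 [ 0.48176633 -0.27029013  0.06025148]
plunger cap z 0.06027804507134571 [ 0.46990899 -0.24589523  0.06027805]
```

```bash
python3 - <<'E'
from rig import *
from h import *
s=read_state();p=s["position"];movel([p[0],p[1],.28],velocity=.2);wait(.2)
p,d=capture("top");cv2.imwrite("pics/end.png",p[:,:,::-1])
hand_in();print(read_state()["time"])
E
```

```text
the job is handed in; nothing more can be done
the job is handed in; nothing more can be done
```

View pics/end.png

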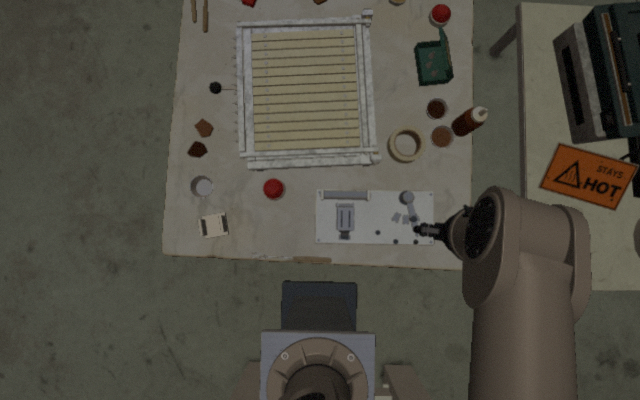

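I did the whole job and handed it in at about 34 s. No verdict is reported, so these are my own last checks.

- **Cassette:** I lifted it out by its ends, stood it on the bare table and let go. I then took it by its sides, put the lip under the rail at 23° and rocked it down. The last check put it within about 1 mm of my own estimate of the seat. The top face read 77.2 to 77.3 mm (78 expected), level from front to back. The pictures show the catch nose over the foot. I judged the catch by eye, since its joint cannot be read.
- **Lever:** it is in the 0.45 notch, the one with the pointed stud, and released. The knob measured 0.445 rad. The plunger cap stood at the same height as when parked, so I take the plunger to be down.
- **Bystanders:** in the last top view, the timer, cup, tape roll and fork are where they were at the start. The hand was clear, above the lever.

**Checks that disagreed**
- The wrist camera read about 1.5 mm low in x and 1.6 mm high in y against what the jaws held, so I corrected for that.
- The lip met resistance about 1.8 mm earlier than I had worked out. I moved the seat estimate 1.2 mm to the front.
- Triangulated heights came out low: about 47 mm for the cassette top in the dock (depth camera 58) and 30 mm for the seat pad (31 to 32). I used the depth readings, which agreed with the text.

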